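# Set the sectioning saw's length stop, feed the prism to it and reset the cutout

### The job

Get the little sectioning saw ready for its next cut: flip the red-tabbed stop flag fully down across the feed channel, then push the grey prism along the channel firmly against the flag's screw, without ramming it, until the stop block is hard against its far post, and leave it there. Then reset the saw's tripped cutout: push its lever fully to off (toward the red dot) first, then throw it fully to on (toward the green dot). Leave the other things on the worktop where they are.

Things in the scene. Friction and masses are not known exactly. Their poses are not given: they have to be found in the camera images.
- saw_bed: fixed grey saw bed, plate 190 x 365 x 12 mm (own x -50 to 140, y -200 to 165). Origin at the plate's underside, under the feed channel's middle line (x = 0). The channel runs along y, floor at z = 12; stock is fed toward +y. Fence on its +x side (x 16.5 to 24.5) 12 mm tall over the floor, lip on its -x side (x -16.5 to -22.5) 8 mm tall.
- motor (a point): centre of the blue motor behind the fence (bed x 62 to 122, y -146 to 0, up to z 88); beside it toward +y an orange blade guard (bed x 54 to 134, y 9 to 31, up to z 102). The blade does not reach the channel.
- guide_rod (a point): middle of the stop's 10 mm guide rod behind the fence, along the bed's y at bed x = 50, z = 38, between two posts at bed y 83 and 154 that rise to z 52
- stop_block (a joint): slide (m) of the dark stop block (30 x 32 x 32 mm) on the guide rod, along the bed's +y: 0 = nearest the prism, 0.006 = hard against its far post. It starts at 0 to 0.002, drags with about 4 N of friction and stays where it is pushed.
- stop_flag (a joint): hinge angle (rad) of the stop flag: 0 = fully down, arm level, plate across the channel. It starts parked up at 1.6 to 1.75, leaning a little back toward the bed's +x; 1.8 is its end. The pin runs along the bed's y at bed x = 36, z = 62 mm. Stiff (0.08 N m of friction), stays where left: push it right over toward the bed's -x and press it down.
- flag_hinge (a point): aluminium stop flag, origin on its hinge pin at mid width (bed y = 126 mm plus the stop_block slide). Own axes equal the bed's when down: arm 14 mm wide, 6 thick, from the pin to x = -77; red tab at its end (x -53 to -79, 18 wide, 9 thick); plate under the arm at x -25 to -47, y -4 to 4, down to z = -42.
- screw_hole (a point): where the adjusting screw leaves the flag's plate, on its -y face, 36 mm from the pin. The screw's rubber tip (13 mm wide) stands out from here toward -y by 4 to 12 mm: set differently each time, not measured, so the contact has to be felt. The screw itself does not move.
- stop_tab (a point): middle of the upper face of the red tab at the flag's end, 66 mm from the hinge pin; press here to put the flag down (then it is 66 mm above the worktop).
- prism: grey mortar test prism, 30 x 140 x 30 mm, about 0.28 kg, loose in the channel with 1.5 mm of play to either side. Origin at the middle of its underside; its long axis is y, along the channel; +y is the end that goes to the stop. It starts 120 to 190 mm short of the stop.
- prism_rear (a point): middle of the prism's rear (-y) end face, 15 mm above the channel floor: push here
- prism_front (a point): middle of the prism's front (+y) end face, which comes against the screw
- cutout_box: fixed grey cutout box, 100 x 72 x 42 mm, origin at the middle of its underside. The lever swings along its x: the red dot (off) is on its -x side, the green dot (on) on its +x side.
- lever_pivot (a point): axis of the cutout lever, 38 mm over the worktop; the axis runs along the box's y
- lever_tip (a point): end of the cutout lever's black grip (16 mm thick, round ended: the end stands out 8 mm beyond this point), 62 mm from the pivot
- cutout_lever (a joint): lever angle (rad): 0 = fully off, leaning 0.6 rad from upright to the box's -x; 1.2 = fully on, leaning 0.6 rad to +x. It starts tripped, near the middle (0.45 to 0.7). Stiff (0.15 N m of friction), stays where it is left; at both ends it meets a hard end stop.
- glass_beaker: bystander, to be left alone: small clear glass beaker, 51 mm wide, 68 mm tall, near the back of the worktop; origin at the middle of its underside
- dropper: bystander, to be left alone: amber dropper bottle with a rubber teat, 35 mm wide, 102 mm tall, near the back left; origin at the middle of its underside
- dish: bystander, to be left alone: white evaporating dish, 87 mm wide, 30 mm tall, near the back right; origin at the middle of its underside
- matches: bystander, to be left alone: small red box, 35 x 52 x 14 mm, near the front edge, left of the saw bed; origin at the middle of its underside

How it is judged:
By the outcome, as a careful person would: the job done as asked, in the order asked, and still so for the second after the job is handed in, with the robot touching nothing.
It also fails if it takes over 61 s, if anything falls off the work surface, if the arm or the gripper's body presses on something with over 40 N, if the wrist force passes 120 N, or if a joint passes its speed limit or range.

### The arm

A 6-joint arm with a two-finger parallel gripper is mounted at the origin on a cart in front of the work surface, level with it; the furniture and walls round the work are solid. World frame = base frame: x ahead of the robot, y to its left, z up, the work surface at z = 0. Lengths are in mm, angles in rad, forces in N, time in s.
With the tool pointing down it reaches from about 200 to 875 mm from the base axis. Payload 3.4 kg.
Tool frame: the origin (TCP) lies midway between the tips of the shut fingers; the grasp point (between the pads) lies 19 mm behind it; z points along the fingers, y is the line along which they close (so a half turn about z gives the same grasp; the last joint's range is limited). The gripper opens to 94 mm and grips with 3 to 60 N. Pads are 16 mm wide; open, the fingers measure 119 mm over their backs; the gripper's body (75 mm by 177 mm) begins 78 mm behind the grasp point.
Start: joints at [1.087, 0.276, 1.505, -0, 1.361, -0.121], TCP at [204.083, 537.602, 205.493] pointing down, gripper open.
Joint ranges: [-2.89, 2.89], [-0.75, 2.08], [0.22, 2.7], [-1.18, 4.32], [0.11, 2.71], [-2.7, 2.7]. Speed limits (rad/s): [2.57, 2.57, 3.14, 3.14, 3.14, 3.14].

### API

Orientations are given as a unit quaternion [x, y, z, w].
In Python, from rig import observe, optics, workorder gives the robot as it stands.
- The arm moves only by the tool arm_command, never from a script. Its arguments are lists of equal length, an entry for each row: "linear": the shift along the world's x, y, z each as a share of 0.03 m, from -1 to 1, a list of three; "rot": the turn, a rotation vector about the world's x, y, z each as a share of 2 rad, from -1 to 1, a list of three; "jaw": the opening, from -1 (shut) to 1 (fully open). In form: {"linear": [[x, y, z], ...], "rot": [[wx, wy, wz], ...], "jaw": [jaw, ...]}. A call has exactly 5 rows; each row shifts and turns the commanded pose from where the row before left it; what a row does not reach is not made up. A row lasts 1/12 s, in which the tool goes at most 41.7 mm and 7.16 degrees, less where a joint would pass 70% of its speed; a pose out of reach is approached as far as the arm can. A call with a number of a shift or a turn outside -1 to 1 is refused whole. A call with a gripper value outside its range is refused whole. The fingers move at their own pace and stop on an object; "squeeze" is the grip in N (left out, the last holds). Time passes only in rows, so rows that do not move let the fingers close, or fill a call up. It gives the time, the measured TCP pose, the force, the opening and the grip force at its end, in the units of the state.
- observe(): the state, without advancing time (a new reading comes with each control period).
- optics.snapshot(name): name is "side" or "top" or "wrist"; returns the picture (400x640x3 uint8, red, green, blue); there is no depth.
- optics.camera_params(name): a dict with "fx", "fy", "cx", "cy" (pixels), "R" (3x3) and "t" (3): a world point X has camera coordinates R X + t; the wrist camera has in their place "mount" (4x4, takes a point from camera to tool coordinates, whose origin is the TCP and whose axes are the flange's). Camera axes: x right, y down, z forward; pixel columns grow to the right and rows downward; lengths in mm; the calibration is good to about 2 mm. A picture is of the moment at which its call begins: read the wrist's pose just before it. camera_params takes no time and is no camera call.
- workorder.sign_off(): hands the job in; it is judged then, once.
The state is a dict: "t": time; "q": joint angles; "qvel": joint speeds; "joint_torque": joint torques, N m; "tool_pos": TCP position; "tcp_rot": TCP orientation; "contact_force": force on the tool from outside, world axes, zero at the start; "moment": the same for the moment, N m; "finger_gap": finger opening in mm; "finger_force": force on a finger pad.
Only numpy, scipy, OpenCV 4.12 (cv2) and the standard library are available. Lean on these libraries where they do the work, as an engineer would, in place of code of your own. Each camera call takes 0.05 s, during which the arm holds its last target. There are 200 camera calls.

## Working session

There is one attempt and no reset: what is moved stays moved. The work goes in short steps, Python scripts to look and compute and a tool call to move; the robot and the scene stay as the last step left them, time stands still between calls to the robot, and variables do not carry over. Pictures are saved under pics/ and viewed, at most 10 in all, crops included, and the job is handed in when it is done.

Besides the shell and the picture viewer there is one more tool, called after "Emit:" as a command line: name --argument value ..., lists and objects as JSON in quotes. arm_command: Moves the arm, as the interface text tells. Its arguments: {"type":"object","properties":{"linear":{"type":"array"},"rot":{"type":"array"},"jaw":{"type":"array"},"squeeze":{"type":"number"}},"required":["linear","rot","jaw"]}

```bash
mkdir -p pics; python3 - <<'E'
from rig import observe, optics
import cv2, json
for n in ("top","side"):
    im=optics.snapshot(n); cv2.imwrite(f"pics/{n}0.png",im[:,:,::-1])
    print(n,{k:(v.tolist() if hasattr(v,'tolist') else v) for k,v in optics.camera_params(n).items()})
print({k:(v.tolist() if hasattr(v,'tolist') else v) for k,v in optics.camera_params("wrist").items()})
print(observe())
E
```

```text
top {'fx': 365.55235545927013, 'fy': 365.55235545927013, 'cx': 316.4877883450471, 'cy': 192.45419797187952, 'R': [[-0.028814029004362453, -0.9994456916664773, 0.01667516542201892], [-0.9870914533801836, 0.025820675972527102, -0.1580625045863774], [0.15754432517971756, -0.0210143308634297, -0.9872882980680106]], 't': [-10.946279585277642, 527.2601587112383, 980.9924864577679]}
side {'fx': 439.62649732686737, 'fy': 439.62649732686737, 'cx': 317.51791654253924, 'cy': 201.2869962395, 'R': [[-0.9991735733570367, -0.035349708691966866, 0.020064107264549987], [-0.038703544845885895, 0.676608769508581, -0.735324832057538], [0.0124179676796481, -0.7354936921003994, -0.6774177610302451]], 't': [495.91094696565887, 93.90133001314496, 1470.9370173711022]}
{'fx': 336.5984558887703, 'fy': 336.5984558887703, 'cx': 317.75117525115866, 'cy': 197.5985426725419, 'mount': [[-0.0011835241083696432, -0.9683413701898845, -0.24962690169422688, 71.49410527419042], [0.9999992724665844, -0.0012042449765313236, -6.971611064166886e-05, -1.092104990223608], [-0.00023310294826926374, -0.2496268025930125, 0.9683420909421434, -179.57442211063312], [0.0, 0.0, 0.0, 1.0]]}
{'t': 0.1, 'q': array([ 1.08698852e+00,  2.76514485e-01,  1.50597742e+00,  3.80345198e-07,
        1.36068124e+00, -1.21019914e-01]), 'qvel': array([-0.00216228, -0.00074307, -0.00196405, -0.00066627, -0.0013126 ,
       -0.00053386]), 'joint_torque': array([ 1.92703490e-03, -4.05451119e+01, -2.37780315e+01,  7.02229980e-02,
        2.98690936e-02, -3.61567254e-05]), 'tool_pos': array([203.8428118 , 537.13029964, 204.71268159]), 'tcp_rot': array([ 1.80400807e-01,  9.83592865e-01, -7.54329950e-04, -2.35532973e-04]), 'contact_force': array([-1.24677333,  0.36859948,  0.44293746]), 'moment': array([0.0129826 , 0.02581213, 0.03433082]), 'finger_force': 0.0, 'finger_gap': 94.0826057495903}
```

View pics/top0.png

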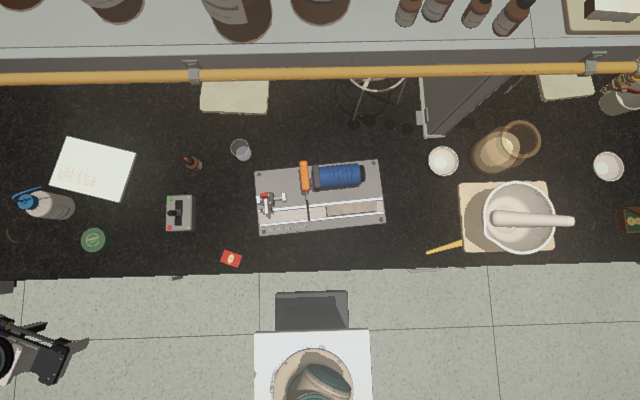

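View pics/side0.png

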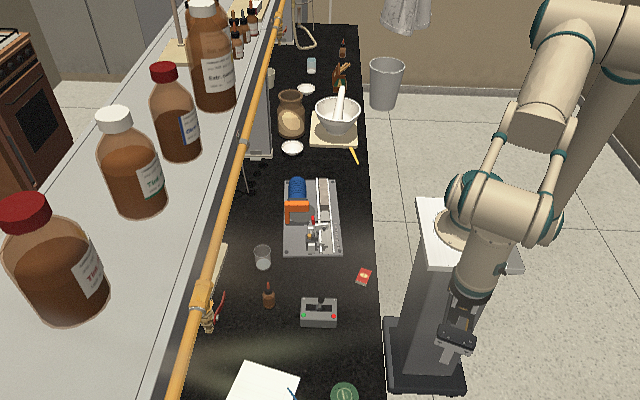

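The bed lies at about (255–385, 160–235) in the top view, with its feed direction to image left. The cutout box is at (178,213). I'll enlarge both.

```bash
cat > h.py <<'E'
import numpy as np, cv2
from rig import observe, optics
from scipy.spatial.transform import Rotation as Ro
def cam(name, st=None):
    p=optics.camera_params(name); K=np.array([[p['fx'],0,p['cx']],[0,p['fy'],p['cy']],[0,0,1]])
    if name=='wrist':
        M=np.array(p['mount']); T=np.eye(4); T[:3,:3]=Ro.from_quat(st['tcp_rot']).as_matrix(); T[:3,3]=st['tool_pos']
        W=np.linalg.inv(T@M); return K,W[:3,:3],W[:3,3]
    return K,np.array(p['R']),np.array(p['t'])
def ray(c,uv):
    K,R,t=c; d=R.T@np.linalg.solve(K,[uv[0],uv[1],1.]); return -R.T@t,d/np.linalg.norm(d)
def onz(c,uv,z):
    o,d=ray(c,uv); return o+d*(z-o[2])/d[2]
def meet(c1,u1,c2,u2):
    o,d=ray(c1,u1);p,e=ray(c2,u2); s=np.linalg.lstsq(np.c_[d,-e],p-o,rcond=None)[0]
    a,b=o+s[0]*d,p+s[1]*e; return (a+b)/2,np.linalg.norm(a-b)
def px(c,X):
    K,R,t=c; v=K@(R@np.asarray(X,float)+t); return v[:2]/v[2]
E
python3 - <<'E'
from h import *
t=cv2.imread('pics/top0.png');s=cv2.imread('pics/side0.png')
def z(i,x0,y0,x1,y1,k): return cv2.resize(i[y0:y1,x0:x1],None,fx=k,fy=k,interpolation=cv2.INTER_CUBIC)
a=z(t,240,150,400,250,5)
b=z(s,275,170,355,265,3); c=z(t,155,185,205,240,4); d=z(s,290,285,350,335,4)
cv2.imwrite('pics/za.png',a)
W=np.zeros((290,700,3),np.uint8); x=0
for i in (b,c,d): W[:i.shape[0],x:x+i.shape[1]]=i; x+=i.shape[1]+2
cv2.imwrite('pics/zb.png',W)
E
```

```text
(no output)
```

View pics/za.png

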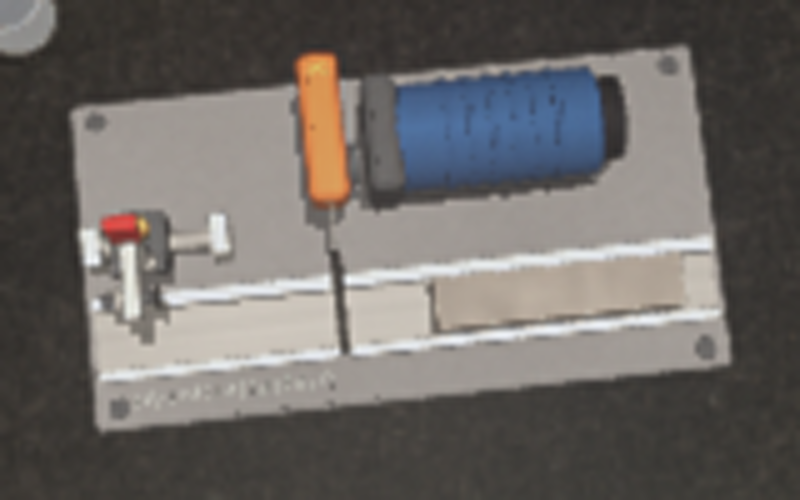

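View pics/zb.png

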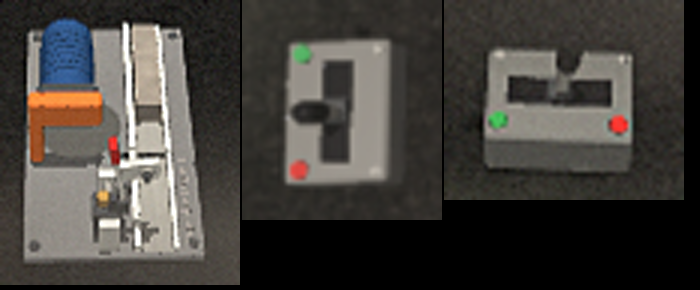

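The top crop shows the bed corners at about (254,172), (378,159), (386,222) and (260,236). The prism's rear is toward image right, and the flag is up with its red tab at (264,195). The box's green dot is up (world +x) and its red dot is down (-x).

```bash
python3 - <<'E'
from h import *
T=cam('top');S=cam('side')
np.set_printoptions(precision=1,suppress=True)
tc=np.array([[72,108],[688,46],[730,362],[100,432]])/5+[240,150]
sc=np.array([[24,262],[28,25],[183,27],[203,258]])/3+[275,170]
own=np.array([[140,165],[140,-200],[-50,-200],[-50,165]],float)
pts=[]
for a,b in zip(tc,sc):
    X,e=meet(T,a,S,b); print(X,e,onz(T,a,12),onz(S,b,12)); pts.append((onz(T,a,12)[:2]+onz(S,b,12)[:2])/2)
pts=np.array(pts); A=own-own.mean(0);B=pts-pts.mean(0)
yaw=np.arctan2((A[:,0]*B[:,1]-A[:,1]*B[:,0]).sum(),(A*B).sum())
R=np.array([[np.cos(yaw),-np.sin(yaw)],[np.sin(yaw),np.cos(yaw)]]);o=pts.mean(0)-R@own.mean(0)
print('yaw',yaw,'o',o,'res',pts-(own@R.T+o))
t=cv2.imread('pics/top0.png');s=cv2.imread('pics/side0.png')
def cen(i,m,box):
    x0,y0,x1,y1=box; mm=np.zeros(m.shape,bool); mm[y0:y1,x0:x1]=m[y0:y1,x0:x1]; q=np.argwhere(mm); return q.mean(0)[::-1],len(q)
def cols(i):
    b,g,r=[i[:,:,k].astype(int) for k in range(3)]
    return (r>150)&(g<90)&(b<90),(g>r+40)&(g>b+20)
for col in (0,1):
    a,n=cen(t,cols(t)[col],(160,190,200,240));b,m=cen(s,cols(s)[col],(295,290,345,330))
    print('dot',a,n,b,m,meet(T,a,S,b),onz(T,a,42),onz(S,b,42))
a,n=cen(t,cols(t)[0],(255,188,275,205));b,m=cen(s,cols(s)[0],(300,210,325,235))
X,e=meet(T,a,S,b);print('tab',a,b,X,e,'bed',R.T@(X[:2]-o))
f=np.array([435,305])/5+[240,150]; r=np.array([684,280])/5+[240,150]
for p in (f,r):
    X=onz(T,p,42);print('prism end',X,R.T@(X[:2]-o))
E
```

```text
[598.9 153.8   1.5] 1.7236207817329725 [597.5 152.2  12. ] [596.9 162.9  12. ]
[ 625.1 -207.    18.8] 2.389157631611371 [ 625.6 -208.1   12. ] [ 627.3 -215.6   12. ]
[ 437.8 -221.2   13.9] 3.90226547223839 [ 439.9 -221.9   12. ] [ 435.8 -223.1   12. ]
[411.8 138.3   0.5] 2.0327819391285282 [410.3 136.8  12. ] [413.5 147.9  12. ]
yaw 0.07371498853930782 o [472.2 -19.5] res [[-2.4  2.1]
 [-0.1 -3.2]
 [ 0.8  0.1]
 [ 1.7  1. ]]
dot [168.8 227. ] 12 [333.4 315.6] 15 (array([441.5, 381.3,  42.7]), np.float64(0.028766580155592972)) [441.6 381.6  42. ] [441.5 380.9  42. ]
dot [169.5 198. ] 16 [303.  314.5] 16 (array([522. , 382.1,  43. ]), np.float64(0.5441236629536779)) [521.9 382.5  42. ] [522.3 381.4  42. ]
tab [263.6 194.1] [307.3 213.6] [517.5 108.2 148.4] 16.552395646859043 bed [ 54.6 124. ]
prism end [473.9 -53.1  42. ] [ -0.8 -33.7]
prism end [ 484.1 -192.6   42. ] [  -0.8 -173.5]
```

Emit:
arm_command --linear '[[0.77, -0.95, 0], [0.77, -0.95, 0], [0.77, -0.95, 0], [0.77, -0.95, 0], [0.77, -0.95, 0]]' --rot '[[0, 0, 0.044], [0, 0, 0.044], [0, 0, 0.044], [0, 0, 0.044], [0, 0, 0.044]]' --jaw '[-1, -1, -1, -1, -1]'

```text
t: 0.52
tool_pos: [320.0, 393.6, 205.1]
tcp_rot: [-0.041, 0.999, -0.0, -0.0]
contact_force: [1.0, 0.4, 0.4]
finger_gap: 64.3
finger_force: 0.0
```

Emit:
arm_command --linear '[[0.77, -0.95, 0], [0.77, -0.95, 0], [0.77, -0.95, 0], [0.77, -0.95, 0], [0.77, -0.95, 0]]' --rot '[[0, 0, 0], [0, 0, 0], [0, 0, 0], [0, 0, 0], [0, 0, 0]]' --jaw '[-1, -1, -1, -1, -1]'

```text
t: 0.93
tool_pos: [435.6, 250.9, 205.3]
tcp_rot: [-0.039, 0.999, 0.0, -0.0]
contact_force: [0.7, 0.1, 0.6]
finger_gap: 31.3
finger_force: 0.0
```

```bash
python3 - <<'E'
from h import *
import pickle
st=observe(); im=optics.snapshot('wrist'); cv2.imwrite('pics/w1.png',im[:,:,::-1]); pickle.dump(st,open('w1.pkl','wb')); print(st['t'],st['tool_pos'],st['tcp_rot'],st['contact_force'])
E
```

```text
0.9333 [435.61118801 250.94105794 205.25970292] [-3.85918910e-02  9.99255025e-01  1.44605421e-05 -2.47592511e-04] [0.7094749  0.08104184 0.62257279]
```

View pics/w1.png

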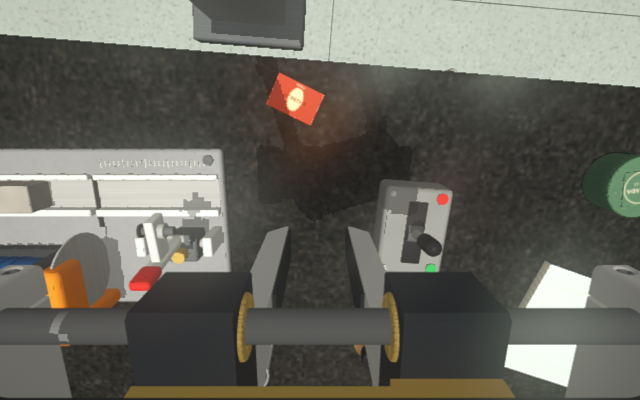

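The wrist view shows the bed's near +y corner at (222,150), the flag with its red tab near (145,278), the box dots at (442,199) and (431,268), and the lever grip at (429,244).

```bash
python3 - <<'E'
from h import *
import pickle
np.set_printoptions(precision=1,suppress=True)
st=pickle.load(open('w1.pkl','rb')); W=cam('wrist',st);T=cam('top');S=cam('side')
i=cv2.imread('pics/w1.png')
b,g,r=[i[:,:,k].astype(int) for k in range(3)]
def cen(m,x0,y0,x1,y1):
    q=np.argwhere(m[y0:y1,x0:x1]); return q.mean(0)[::-1]+[x0,y0],len(q),q.min(0)[::-1]+[x0,y0],q.max(0)[::-1]+[x0,y0]
red=(r>150)&(g<80)&(b<90)
for bx in ((110,255,170,300),(430,190,455,210)): print('red',cen(red,*bx))
tab=cen(red,110,255,170,300)[0]
rd=cen(red,430,190,455,210)[0]; gd=cen((g>r+50)&(g>b+30),420,255,445,280)[0]
print('dots',onz(W,rd,42),onz(W,gd,42))
print('corner -x+y',onz(W,(222,150),12),'+x edge pt',onz(W,(229,290),12), 'edge far -x',onz(W,(0,151),12))
print('lip line outer',onz(W,(0,177),20),onz(W,(218,176),20))
print('fence line',onz(W,(0,213),24),onz(W,(138,213),24))
X,e=meet(T,(263.6,194.1),W,tab);print('tab',X,e)
X,e=meet(S,(307.3,213.6),W,tab);print('tab',X,e)
print('lever tip at z98',onz(W,(429,243),98), onz(T,(168.5,213),98),'meet',meet(W,(429,243),T,((310-242)/4+155,112/4+185)))
E
```

```text
red (array([142.7, 278.8]), 406, array([130, 267]), array([157, 290]))
red (array([442.2, 198.5]), 56, array([438, 195]), array([446, 203]))
dots [443.  381.5  42. ] [522.8 382.2  42. ]
corner -x+y [413.6 142.   12. ] +x edge pt [585.  151.5  12. ] edge far -x [ 433.3 -102.4   12. ]
lip line outer [460.8 -99.5  20. ] [441.5 139.9  20. ]
fence line [ 501.3 -102.3   24. ] [489.6  51.8  24. ]
tab [510.6 110.3 131.5] 2.786469495047953
tab [520.7  98.4 128.1] 21.254901115191092
lever tip at z98 [472.5 354.1  98. ] [473.8 362.3  98. ] meet (array([474. , 355.2,  94. ]), np.float64(0.8090035054469874))
```

Emit:
arm_command --linear '[[0.74, -0.91, 0], [0.74, -0.91, 0], [0.74, -0.91, 0], [0.74, -0.91, 0], [0.74, -0.91, 0]]' --rot '[[0, 0, 0], [0, 0, 0], [0, 0, 0], [0, 0, 0], [0, 0, 0]]' --jaw '[-1, -1, -1, -1, -1]'

```text
t: 1.4
tool_pos: [546.6, 114.8, 205.1]
tcp_rot: [-0.039, 0.999, 0.0, -0.0]
contact_force: [0.8, 0.1, -0.1]
finger_gap: 0.2
finger_force: 0.0
```

Emit:
arm_command --linear '[[0, 0, -0.62], [0, 0, -0.62], [0, 0, -0.62], [0, 0, -0.62], [0, 0, -0.62]]' --rot '[[0, 0, 0], [0, 0, 0], [0, 0, 0], [0, 0, 0], [0, 0, 0]]' --jaw '[-1, -1, -1, -1, -1]'

```text
t: 1.82
tool_pos: [545.7, 116.1, 111.2]
tcp_rot: [-0.038, 0.999, 0.0, -0.0]
contact_force: [0.3, 0.4, 0.5]
finger_gap: 0.7
finger_force: 0.0
```

Emit:
arm_command --linear '[[-0.37, -0.03, 0], [-0.37, -0.03, 0], [-0.37, -0.03, 0], [-0.37, -0.03, 0], [-0.37, -0.03, 0]]' --rot '[[0, 0, 0], [0, 0, 0], [0, 0, 0], [0, 0, 0], [0, 0, 0]]' --jaw '[-1, -1, -1, -1, -1]'

```text
t: 2.23
tool_pos: [490.5, 111.7, 113.9]
tcp_rot: [-0.039, 0.999, 0.0, 0.002]
contact_force: [2.0, 0.4, -0.8]
finger_gap: -0.1
finger_force: 0.7
```

Emit:
arm_command --linear '[[-0.38, -0.03, -0.2], [-0.4, -0.03, -0.2], [-0.4, -0.03, -0.33], [-0.33, -0.03, -0.33], [-0.27, -0.02, -0.27]]' --rot '[[0, 0, 0], [0, 0, 0], [0, 0, 0], [0, 0, 0], [0, 0, 0]]' --jaw '[-1, -1, -1, -1, -1]'

```text
t: 2.65
tool_pos: [436.0, 107.4, 73.4]
tcp_rot: [-0.039, 0.999, 0.0, 0.001]
contact_force: [1.1, -0.7, 0.3]
finger_gap: 0.5
finger_force: 0.4
```

Emit:
arm_command --linear '[[0, 0, -0.1], [0, 0, -0.06], [0, 0, -0.06], [0, 0, 0], [0, 0, 0]]' --rot '[[0, 0, 0], [0, 0, 0], [0, 0, 0], [0, 0, 0], [0, 0, 0]]' --jaw '[-1, -1, -1, -1, -1]'

```text
t: 3.07
tool_pos: [437.4, 107.4, 66.4]
tcp_rot: [-0.039, 0.999, 0.0, -0.0]
contact_force: [-2.5, -0.4, 3.2]
finger_gap: 0.5
finger_force: 1.6
```

Emit:
arm_command --linear '[[0, 0, -0.04], [0, 0, -0.02], [0, 0, -0.02], [0, 0, 0], [0, 0, 0]]' --rot '[[0, 0, 0], [0, 0, 0], [0, 0, 0], [0, 0, 0], [0, 0, 0]]' --jaw '[-1, -1, -1, -1, -1]'

```text
t: 3.48
tool_pos: [437.2, 107.4, 65.2]
tcp_rot: [-0.039, 0.999, 0.0, -0.0]
contact_force: [-5.4, -0.6, 15.2]
finger_gap: 0.3
finger_force: 7.7
```

Emit:
arm_command --linear '[[0, 0, 0.95], [0, 0, 0.95], [0, 0, 0.95], [0.15, -0.9, 0], [0.15, -0.9, 0]]' --rot '[[0, 0, 0], [0, 0, 0], [0, 0, 0], [0, 0, 0], [0, 0, 0]]' --jaw '[-1, -1, -1, -1, -1]'

```text
t: 3.9
tool_pos: [448.6, 53.6, 151.4]
tcp_rot: [-0.04, 0.999, -0.0, 0.003]
contact_force: [0.3, -0.4, 0.2]
finger_gap: 0.6
finger_force: 0.0
```

Emit:
arm_command --linear '[[0.15, -0.9, 0], [0.15, -0.9, 0], [0.15, -0.9, 0], [0.15, -0.9, 0], [0.15, -0.9, 0]]' --rot '[[0, 0, 0], [0, 0, 0], [0, 0, 0], [0, 0, 0], [0, 0, 0]]' --jaw '[-1, -1, -1, -1, -1]'

```text
t: 4.32
tool_pos: [469.5, -83.2, 149.3]
tcp_rot: [-0.039, 0.999, -0.0, 0.001]
contact_force: [0.2, 0.2, -0.4]
finger_gap: 0.3
finger_force: 0.0
```

Emit:
arm_command --linear '[[0.15, -0.9, 0], [0.15, -0.9, 0], [0.15, -0.9, 0], [0.15, -0.9, 0], [0.15, -0.9, 0]]' --rot '[[0, 0, 0], [0, 0, 0], [0, 0, 0], [0, 0, 0], [0, 0, 0]]' --jaw '[-1, -1, -1, -1, -1]'

```text
t: 4.73
tool_pos: [491.9, -218.5, 149.1]
tcp_rot: [-0.038, 0.999, -0.0, 0.0]
contact_force: [0.2, 0.1, -0.4]
finger_gap: 0.7
finger_force: 0.0
```

```bash
python3 - <<'E'
from h import *
import pickle
st=observe(); im=optics.snapshot('wrist'); cv2.imwrite('pics/w2.png',im[:,:,::-1]); pickle.dump(st,open('w2.pkl','wb')); print(st['t'],st['tool_pos'],st['tcp_rot'],st['contact_force'])
E
```

```text
4.7333 [ 491.87540028 -218.46606657  149.0925468 ] [-3.84692893e-02  9.99259634e-01 -2.50682996e-04  4.83659633e-04] [ 0.17308538  0.12094277 -0.4005495 ]
```

View pics/w2.png

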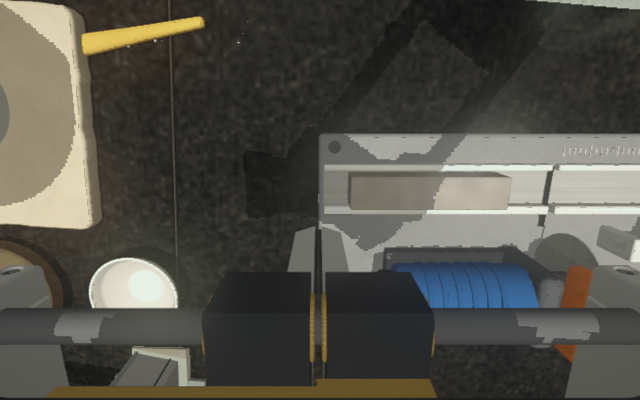

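The prism's rear top edge is at u≈349, v 173–209, and the bed's corner is at (319,135).

```bash
python3 - <<'E'
from h import *
import pickle
np.set_printoptions(precision=1,suppress=True)
W=cam('wrist',pickle.load(open('w2.pkl','rb')))
print('rear top corners',onz(W,(349.5,173),42),onz(W,(349.5,209),42))
print('corner',onz(W,(319,135),12))
print('lip top out/in',onz(W,(325,166),20),onz(W,(545,166),20),'fence',onz(W,(325,211),24),onz(W,(540,210),24))
st=observe(); im=optics.snapshot('side'); cv2.imwrite('pics/s2.png',cv2.resize(im[160:270,265:365,::-1],None,fx=5,fy=5,interpolation=cv2.INTER_CUBIC))
E
```

```text
rear top corners [ 470.  -194.1   42. ] [ 502.3 -190.8   42. ]
corner [ 441.9 -222.5   12. ]
lip top out/in [ 469.1 -214.9   20. ] [453.7 -12.1  20. ] fence [ 511.1 -211.6   24. ] [494.8  -9.4  24. ]
```

View pics/s2.png

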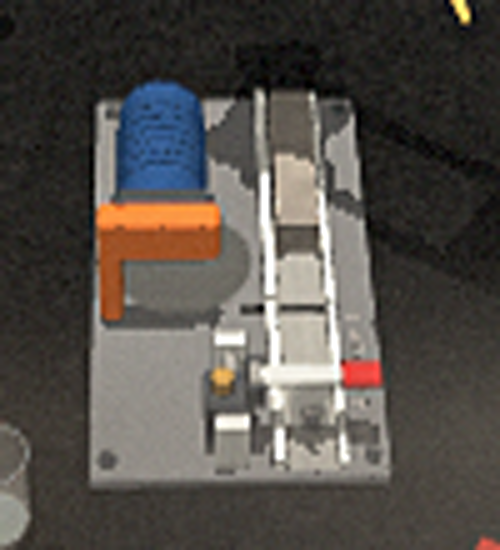

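The flag is down across the channel. Next I'll descend behind the prism and push.

Emit:
arm_command --linear '[[-0.03, 0, -0.82], [-0.03, 0, -0.82], [-0.03, 0, -0.82], [-0.03, 0, -0.82], [-0.03, 0, -0.82]]' --rot '[[0, 0, 0], [0, 0, 0], [0, 0, 0], [0, 0, 0], [0, 0, 0]]' --jaw '[-1, -1, -1, -1, -1]'

```text
t: 5.25
tool_pos: [487.0, -216.0, 25.2]
tcp_rot: [-0.039, 0.999, -0.0, 0.0]
contact_force: [0.4, -0.1, 0.3]
finger_gap: 0.3
finger_force: 0.0
```

Emit:
arm_command --linear '[[-0.01, 0.1, 0], [-0.01, 0.1, 0], [-0.01, 0.1, 0], [-0.01, 0.1, 0], [-0.01, 0.1, 0]]' --rot '[[0, 0, 0], [0, 0, 0], [0, 0, 0], [0, 0, 0], [0, 0, 0]]' --jaw '[-1, -1, -1, -1, -1]'

```text
t: 5.67
tool_pos: [486.5, -202.0, 27.7]
tcp_rot: [-0.039, 0.999, -0.001, 0.002]
contact_force: [-0.1, -2.7, 0.5]
finger_gap: 0.6
finger_force: 1.1
```

Emit:
arm_command --linear '[[-0.02, 0.27, 0], [-0.02, 0.27, 0], [-0.02, 0.27, 0], [-0.02, 0.27, 0], [-0.02, 0.27, 0]]' --rot '[[0, 0, 0], [0, 0, 0], [0, 0, 0], [0, 0, 0], [0, 0, 0]]' --jaw '[-1, -1, -1, -1, -1]'

```text
t: 6.08
tool_pos: [482.3, -160.4, 26.4]
tcp_rot: [-0.039, 0.999, -0.0, 0.0]
contact_force: [-0.3, -2.8, 1.6]
finger_gap: 0.4
finger_force: 1.4
```

Emit:
arm_command --linear '[[-0.02, 0.27, 0], [-0.02, 0.27, 0], [-0.02, 0.27, 0], [-0.02, 0.27, 0], [-0.02, 0.27, 0]]' --rot '[[0, 0, 0], [0, 0, 0], [0, 0, 0], [0, 0, 0], [0, 0, 0]]' --jaw '[-1, -1, -1, -1, -1]'

```text
t: 6.5
tool_pos: [479.1, -119.8, 26.1]
tcp_rot: [-0.039, 0.999, 0.0, -0.0]
contact_force: [0.6, -3.5, 3.5]
finger_gap: 0.7
finger_force: 1.6
```

Emit:
arm_command --linear '[[-0.02, 0.27, 0], [-0.02, 0.27, 0], [-0.02, 0.27, 0], [-0.02, 0.22, 0], [-0.02, 0.15, 0]]' --rot '[[0, 0, 0], [0, 0, 0], [0, 0, 0], [0, 0, 0], [0, 0, 0]]' --jaw '[-1, -1, -1, -1, -1]'

```text
t: 6.92
tool_pos: [475.8, -84.1, 26.0]
tcp_rot: [-0.039, 0.999, 0.0, -0.0]
contact_force: [1.0, -2.5, 1.9]
finger_gap: 0.4
finger_force: 1.4
```

Emit:
arm_command --linear '[[-0.01, 0.1, 0], [-0.01, 0.1, 0], [-0.01, 0.1, 0], [-0.01, 0.08, 0], [-0.01, 0.05, 0]]' --rot '[[0, 0, 0], [0, 0, 0], [0, 0, 0], [0, 0, 0], [0, 0, 0]]' --jaw '[-1, -1, -1, -1, -1]'

```text
t: 7.33
tool_pos: [474.7, -72.1, 26.0]
tcp_rot: [-0.038, 0.999, 0.0, 0.0]
contact_force: [1.1, -2.1, 1.0]
finger_gap: 0.4
finger_force: 1.2
```

Emit:
arm_command --linear '[[0, 0.04, 0], [0, 0.04, 0], [0, 0.04, 0], [0, 0.04, 0], [0, 0.04, 0]]' --rot '[[0, 0, 0], [0, 0, 0], [0, 0, 0], [0, 0, 0], [0, 0, 0]]' --jaw '[-1, -1, -1, -1, -1]'

```text
t: 7.75
tool_pos: [474.4, -66.2, 26.0]
tcp_rot: [-0.039, 0.999, 0.0, -0.0]
contact_force: [-0.3, -1.5, 1.1]
finger_gap: 0.2
finger_force: 1.0
```

Now I'll feel for the contact in small steps.

Emit:
arm_command --linear '[[0, 0.04, 0], [0, 0.04, 0], [0, 0.04, 0], [0, 0.04, 0], [0, 0.04, 0]]' --rot '[[0, 0, 0], [0, 0, 0], [0, 0, 0], [0, 0, 0], [0, 0, 0]]' --jaw '[-1, -1, -1, -1, -1]'

```text
t: 8.17
tool_pos: [474.5, -60.1, 26.0]
tcp_rot: [-0.039, 0.999, 0.0, -0.0]
contact_force: [0.3, -2.0, -0.8]
finger_gap: 0.4
finger_force: 0.8
```

Emit:
arm_command --linear '[[0, 0.04, 0], [0, 0.04, 0], [0, 0.04, 0], [0, 0.04, 0], [0, 0.04, 0]]' --rot '[[0, 0, 0], [0, 0, 0], [0, 0, 0], [0, 0, 0], [0, 0, 0]]' --jaw '[-1, -1, -1, -1, -1]'

```text
t: 8.58
tool_pos: [475.0, -55.3, 26.1]
tcp_rot: [-0.039, 0.999, -0.001, 0.0]
contact_force: [0.1, -5.6, -1.7]
finger_gap: 0.6
finger_force: 2.7
```

Emit:
arm_command --linear '[[0, 0.02, 0], [0, 0.02, 0], [0, 0.02, 0], [0, 0.02, 0], [0, 0.02, 0]]' --rot '[[0, 0, 0], [0, 0, 0], [0, 0, 0], [0, 0, 0], [0, 0, 0]]' --jaw '[-1, -1, -1, -1, -1]'

```text
t: 9.0
tool_pos: [475.3, -53.1, 26.2]
tcp_rot: [-0.04, 0.999, -0.002, 0.001]
contact_force: [0.0, -8.0, -0.9]
finger_gap: 0.5
finger_force: 4.4
```

Emit:
arm_command --linear '[[0, 0.02, 0], [0, 0.02, 0], [0, 0.02, 0], [0, 0.02, 0], [0, 0.02, 0]]' --rot '[[0, 0, 0], [0, 0, 0], [0, 0, 0], [0, 0, 0], [0, 0, 0]]' --jaw '[-1, -1, -1, -1, -1]'

```text
t: 9.42
tool_pos: [476.5, -52.7, 26.7]
tcp_rot: [-0.041, 0.999, -0.004, 0.001]
contact_force: [-0.5, -16.7, 0.3]
finger_gap: 0.4
finger_force: 8.0
```

Emit:
arm_command --linear '[[0, 0.02, 0], [0, 0.02, 0], [0, 0.02, 0], [0, 0, 0], [0, 0, 0]]' --rot '[[0, 0, 0], [0, 0, 0], [0, 0, 0], [0, 0, 0], [0, 0, 0]]' --jaw '[-1, -1, -1, -1, -1]'

```text
t: 9.83
tool_pos: [476.5, -52.5, 26.8]
tcp_rot: [-0.041, 0.999, -0.006, 0.001]
contact_force: [-1.8, -20.4, -0.1]
finger_gap: 0.6
finger_force: 9.6
```

Emit:
arm_command --linear '[[0, -0.2, 0], [0.01, -0.3, 0], [0.01, -0.3, 0], [0, 0, 0.9], [0, 0, 0.9]]' --rot '[[0, 0, 0], [0, 0, 0], [0, 0, 0], [0, 0, 0], [0, 0, 0]]' --jaw '[-1, -1, -1, -1, -1]'

```text
t: 10.25
tool_pos: [473.5, -70.2, 79.2]
tcp_rot: [-0.038, 0.999, 0.001, -0.002]
contact_force: [0.6, 0.0, 0.1]
finger_gap: 0.3
finger_force: 0.0
```

Emit:
arm_command --linear '[[0, 0, 0.95], [0, 0, 0.95], [0, 0, 0.95], [0, 0, 0.95], [0, 0.8, 0.3]]' --rot '[[0, 0, 0], [0, 0, 0], [0, 0, 0], [0, 0, 0], [0, 0, 0]]' --jaw '[-1, -1, -1, -1, -1]'

```text
t: 10.67
tool_pos: [478.0, -49.3, 207.2]
tcp_rot: [-0.037, 0.999, -0.002, 0.004]
contact_force: [1.0, -0.2, -0.6]
finger_gap: 0.3
finger_force: 0.0
```

Emit:
arm_command --linear '[[0, 0.95, 0], [0, 0.95, 0], [0, 0.95, 0], [0, 0.95, 0], [0, 0.95, 0]]' --rot '[[0, 0, 0], [0, 0, 0], [0, 0, 0], [0, 0, 0], [0, 0, 0]]' --jaw '[-1, -1, -1, -1, -1]'

```text
t: 11.08
tool_pos: [474.7, 97.6, 203.0]
tcp_rot: [-0.038, 0.999, 0.001, -0.0]
contact_force: [-0.2, -0.3, 0.0]
finger_gap: 0.5
finger_force: 0.0
```

```bash
python3 - <<'E'
from h import *
import pickle
st=observe(); im=optics.snapshot('wrist'); pickle.dump(st,open('w3.pkl','wb')); print(st['t'],st['tool_pos'],st['tcp_rot'],st['contact_force'])
cv2.imwrite('pics/w3.png',im[:,:,::-1])
E
```

```text
11.0833 [474.69275997  97.55737693 202.97971968] [-3.84280025e-02  9.99261092e-01  6.58238862e-04 -3.54478328e-04] [-0.21665406 -0.31581263  0.00790488]
```

View pics/w3.png

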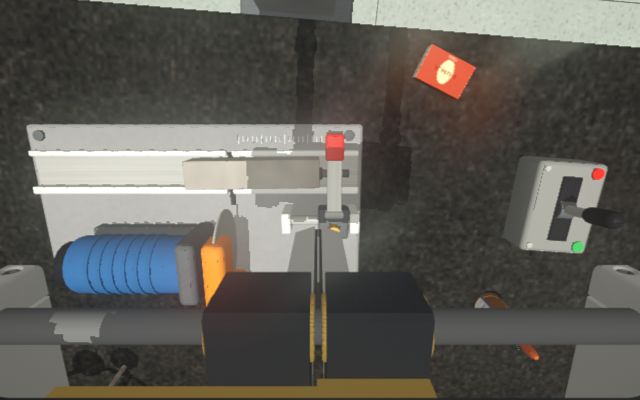

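The wrist view shows the flag level across the channel with its red tab at (335,147). The prism is against the screw at (322,172) and the stop block is at the far post at (350,220). Next is the cutout.

Emit:
arm_command --linear '[[0.2, 0.86, 0], [0.2, 0.86, 0], [0.2, 0.86, 0], [0.2, 0.86, 0], [0.2, 0.86, 0]]' --rot '[[0, 0, -0.007], [0, 0, -0.007], [0, 0, -0.007], [0, 0, -0.007], [0, 0, -0.007]]' --jaw '[-1, -1, -1, -1, -1]'

```text
t: 11.55
tool_pos: [505.0, 226.2, 202.8]
tcp_rot: [-0.003, 1.0, 0.0, -0.001]
contact_force: [0.2, -0.4, -0.5]
finger_gap: 0.6
finger_force: 0.0
```

Emit:
arm_command --linear '[[0.2, 0.86, 0], [0.2, 0.86, 0], [0.2, 0.86, 0], [0.2, 0.86, 0], [0.2, 0.86, 0]]' --rot '[[0, 0, 0], [0, 0, 0], [0, 0, 0], [0, 0, 0], [0, 0, 0]]' --jaw '[-1, -1, -1, -1, -1]'

```text
t: 11.97
tool_pos: [535.1, 355.1, 202.6]
tcp_rot: [-0.004, 1.0, 0.0, -0.001]
contact_force: [0.6, 0.0, 0.4]
finger_gap: 0.4
finger_force: 0.0
```

```bash
python3 - <<'E'
from h import *
import pickle
np.set_printoptions(precision=1,suppress=True)
print(meet(cam('wrist',pickle.load(open('w1.pkl','rb'))),(429,243),cam('wrist',pickle.load(open('w3.pkl','rb'))),(602,217)))
E
```

```text
(array([476.9, 358.2,  87.9]), np.float64(1.0097114313600484))
```

Emit:
arm_command --linear '[[0, 0, -0.82], [0, 0, -0.82], [0, 0, -0.82], [0, 0, -0.82], [0, 0, -0.82]]' --rot '[[0, 0, 0], [0, 0, 0], [0, 0, 0], [0, 0, 0], [0, 0, 0]]' --jaw '[-1, -1, -1, -1, -1]'

```text
t: 12.38
tool_pos: [534.8, 353.9, 78.6]
tcp_rot: [-0.004, 1.0, 0.0, -0.001]
contact_force: [0.4, 0.1, -0.1]
finger_gap: 0.4
finger_force: 0.0
```

Emit:
arm_command --linear '[[-0.35, 0.01, 0], [-0.35, 0.01, 0], [-0.35, 0.01, 0], [-0.3, 0, 0], [-0.25, 0, 0]]' --rot '[[0, 0, 0], [0, 0, 0], [0, 0, 0], [0, 0, 0], [0, 0, 0]]' --jaw '[-1, -1, -1, -1, -1]'

```text
t: 12.8
tool_pos: [488.2, 355.6, 82.2]
tcp_rot: [-0.004, 1.0, 0.001, 0.003]
contact_force: [3.4, 0.1, -2.4]
finger_gap: 0.4
finger_force: 1.7
```

Emit:
arm_command --linear '[[-0.1, 0, 0], [-0.1, 0, 0], [-0.06, 0, 0], [-0.06, 0, 0], [-0.03, 0, 0]]' --rot '[[0, 0, 0], [0, 0, 0], [0, 0, 0], [0, 0, 0], [0, 0, 0]]' --jaw '[-1, -1, -1, -1, -1]'

```text
t: 13.22
tool_pos: [477.4, 355.3, 80.5]
tcp_rot: [-0.004, 1.0, 0.001, 0.001]
contact_force: [4.0, 0.7, 0.2]
finger_gap: 0.8
finger_force: 1.5
```

Emit:
arm_command --linear '[[-0.05, 0, 0], [-0.05, 0, 0], [-0.05, 0, 0], [-0.03, 0, 0], [-0.03, 0, 0]]' --rot '[[0, 0, 0], [0, 0, 0], [0, 0, 0], [0, 0, 0], [0, 0, 0]]' --jaw '[-1, -1, -1, -1, -1]'

```text
t: 13.63
tool_pos: [471.2, 354.8, 80.2]
tcp_rot: [-0.004, 1.0, -0.0, 0.001]
contact_force: [5.0, -0.4, 0.3]
finger_gap: 0.8
finger_force: 2.3
```

Emit:
arm_command --linear '[[-0.04, 0, 0], [-0.04, 0, 0], [-0.04, 0, 0], [-0.03, 0, 0], [0, 0, 0]]' --rot '[[0, 0, 0], [0, 0, 0], [0, 0, 0], [0, 0, 0], [0, 0, 0]]' --jaw '[-1, -1, -1, -1, -1]'

```text
t: 14.05
tool_pos: [470.0, 355.1, 81.2]
tcp_rot: [-0.004, 1.0, 0.0, 0.004]
contact_force: [9.4, -1.8, 0.8]
finger_gap: 0.1
finger_force: 3.9
```

Emit:
arm_command --linear '[[-0.05, 0, 0], [-0.05, 0, 0], [-0.05, 0, 0], [0, 0, 0], [0, 0, 0]]' --rot '[[0, 0, 0], [0, 0, 0], [0, 0, 0], [0, 0, 0], [0, 0, 0]]' --jaw '[-1, -1, -1, -1, -1]'

```text
t: 14.47
tool_pos: [468.9, 355.5, 82.1]
tcp_rot: [-0.004, 1.0, 0.001, 0.007]
contact_force: [14.3, -2.6, -0.1]
finger_gap: 0.5
finger_force: 6.0
```

Emit:
arm_command --linear '[[0.4, 0, 0], [0.2, 0, 0.4], [0, 0, 0.9], [-0.3, 0, 0.3], [-0.9, 0, 0]]' --rot '[[0, 0, 0], [0, 0, 0], [0, 0, 0], [0, 0, 0], [0, 0, 0]]' --jaw '[-1, -1, -1, -1, -1]'

```text
t: 14.88
tool_pos: [446.0, 356.0, 129.9]
tcp_rot: [-0.003, 1.0, 0.001, 0.002]
contact_force: [-0.3, 0.5, -0.4]
finger_gap: 0.1
finger_force: 0.0
```

```bash
python3 - <<'E'
from h import *
im=optics.snapshot('side'); cv2.imwrite('pics/s4.png',cv2.resize(im[270:345,280:360,::-1],None,fx=5,fy=5,interpolation=cv2.INTER_CUBIC)); print(observe()['tool_pos'])
E
```

```text
[436.23639619 354.2826995  128.40587155]
```

View pics/s4.png

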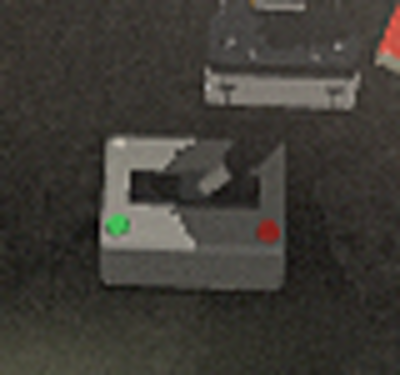

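The lever leans to the red side, so it is off. Now I'll go round to -x and throw it on.

Emit:
arm_command --linear '[[-0.6, 0.02, 0], [-0.1, 0, 0], [0, 0, -0.6], [0, 0, -0.9], [0, 0, -0.1]]' --rot '[[0, 0, 0], [0, 0, 0], [0, 0, 0], [0, 0, 0], [0, 0, 0]]' --jaw '[-1, -1, -1, -1, -1]'

```text
t: 15.35
tool_pos: [418.6, 353.6, 76.3]
tcp_rot: [-0.004, 1.0, -0.002, -0.004]
contact_force: [-0.9, 0.4, -0.7]
finger_gap: 0.2
finger_force: 0.0
```

Emit:
arm_command --linear '[[0.35, 0, 0], [0.35, 0, 0], [0.35, 0, 0], [0.35, 0, 0], [0.35, 0, 0]]' --rot '[[0, 0, 0], [0, 0, 0], [0, 0, 0], [0, 0, 0], [0, 0, 0]]' --jaw '[-1, -1, -1, -1, -1]'

```text
t: 15.77
tool_pos: [476.0, 355.8, 81.2]
tcp_rot: [-0.003, 1.0, 0.0, -0.0]
contact_force: [-3.2, 0.2, 2.4]
finger_gap: 0.8
finger_force: 2.1
```

Emit:
arm_command --linear '[[0.15, 0, 0], [0.12, 0, 0], [0.08, 0, 0], [0.06, 0, 0], [0.06, 0, 0]]' --rot '[[0, 0, 0], [0, 0, 0], [0, 0, 0], [0, 0, 0], [0, 0, 0]]' --jaw '[-1, -1, -1, -1, -1]'

```text
t: 16.18
tool_pos: [488.4, 355.3, 79.7]
tcp_rot: [-0.004, 1.0, -0.0, -0.001]
contact_force: [-3.5, 0.1, -0.4]
finger_gap: 0.7
finger_force: 1.5
```

Emit:
arm_command --linear '[[0.05, 0, 0], [0.05, 0, 0], [0.05, 0, 0], [0.03, 0, 0], [0.03, 0, 0]]' --rot '[[0, 0, 0], [0, 0, 0], [0, 0, 0], [0, 0, 0], [0, 0, 0]]' --jaw '[-1, -1, -1, -1, -1]'

```text
t: 16.6
tool_pos: [493.9, 354.9, 79.8]
tcp_rot: [-0.004, 1.0, -0.001, -0.002]
contact_force: [-6.4, -0.8, 1.8]
finger_gap: 0.4
finger_force: 3.1
```

Emit:
arm_command --linear '[[0.06, 0, 0], [0.06, 0, 0], [0.06, 0, 0], [0.03, 0, 0], [0.0, 0, 0]]' --rot '[[0, 0, 0], [0, 0, 0], [0, 0, 0], [0, 0, 0], [0, 0, 0]]' --jaw '[-1, -1, -1, -1, -1]'

```text
t: 17.02
tool_pos: [494.6, 354.9, 79.4]
tcp_rot: [-0.003, 1.0, -0.001, -0.007]
contact_force: [-15.0, 0.5, 4.9]
finger_gap: 0.4
finger_force: 7.5
```

Emit:
arm_command --linear '[[0.03, 0, 0], [0.03, 0, 0], [0.03, 0, 0], [0.0, 0, 0], [0.0, 0, 0]]' --rot '[[0, 0, 0], [0, 0, 0], [0, 0, 0], [0, 0, 0], [0, 0, 0]]' --jaw '[-1, -1, -1, -1, -1]'

```text
t: 17.43
tool_pos: [494.8, 354.9, 79.3]
tcp_rot: [-0.003, 1.0, -0.001, -0.009]
contact_force: [-18.4, 1.6, 7.3]
finger_gap: 0.4
finger_force: 9.6
```

The lever is against its end stop. I'll back off, lift, and check the final state.

Emit:
arm_command --linear '[[-0.5, 0, 0], [-0.5, 0, 0], [0, 0, 0.8], [0, 0, 0.9], [0, 0, 0.9]]' --rot '[[0, 0, 0], [0, 0, 0], [0, 0, 0], [0, 0, 0], [0, 0, 0]]' --jaw '[-1, -1, -1, -1, -1]'

```text
t: 17.85
tool_pos: [476.1, 355.7, 159.4]
tcp_rot: [-0.004, 1.0, 0.0, 0.002]
contact_force: [0.9, -0.3, 0.1]
finger_gap: 0.5
finger_force: 0.0
```

Emit:
arm_command --linear '[[-0.6, 0, 0.9], [-0.6, 0, 0.6], [-0.6, -0.7, 0], [-0.6, -0.7, 0], [-0.3, -0.7, 0]]' --rot '[[0, 0, 0], [0, 0, 0], [0, 0, 0], [0, 0, 0], [0, 0, 0]]' --jaw '[-1, -1, -1, -1, -1]'

```text
t: 18.27
tool_pos: [393.8, 292.3, 204.5]
tcp_rot: [-0.004, 1.0, 0.001, 0.003]
contact_force: [-0.0, -0.2, -0.1]
finger_gap: 0.4
finger_force: 0.0
```

```bash
python3 - <<'E'
from h import *
print(observe()['tool_pos'],observe()['contact_force'])
im=optics.snapshot('wrist'); cv2.imwrite('pics/w5.png',im[:,:,::-1])
E
```

```text
[393.80182426 292.316129   204.4545405 ] [-0.01272792 -0.18948292 -0.10899019]
```

View pics/w5.png

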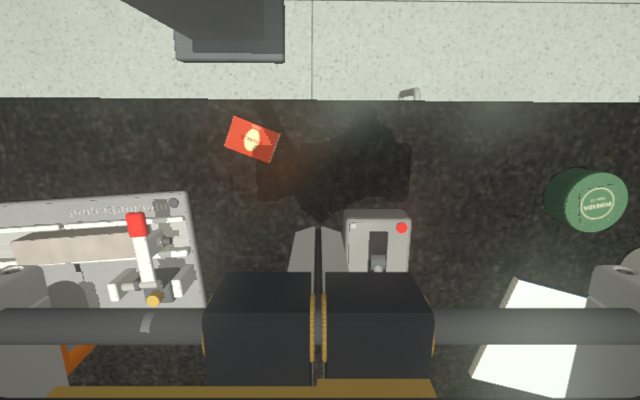

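The flag is still down at (137,225) with the prism against it. The lever's stem at (377,262) leans toward the green side, though its tip is hidden by the gripper.

```bash
python3 -c "
from rig import workorder
print(workorder.sign_off())"
```

```text
the job is handed in; nothing more can be done
None
```

The job is handed in, with no verdict returned: the stop flag is down, the prism is pushed against the screw until the stop block hit its far post (about 20 N), and the cutout lever was pushed to off, then thrown to on against its end stop.

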